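Feed two knife-handle blanks from the gravity rack

ROBOT

A 6-joint arm with a two-finger parallel gripper is mounted at the origin on the work surface. World frame = base frame: x ahead of the robot, y to its left, z up, the work surface at z = 0. Lengths are in m, angles in rad, forces in N, time in s.
With the tool pointing down it reaches from about 0.25 to 0.775 m from the base axis. Payload 4 kg.
Tool frame: the origin (TCP) lies midway between the tips of the shut fingers; the grasp point (between the pads) lies grip_point_offset behind it (grip_point_offset is the distance from the TCP to the grasp point, in m); z points along the fingers, y is the line along which they close (so a half turn about z gives the same grasp; the last joint's range is limited). The gripper opens to 94 mm and grips with 3 to 60 N. Pads are 16 mm wide; open, the fingers measure 119 mm over their backs; the gripper's body (75 mm by 177 mm) begins 78 mm behind the grasp point.
Start: joints at [-1.335, 0.087, 1.371, -0, 1.684, -0.103], TCP at [0.183, -0.519, 0.179] pointing down, gripper open.
Joint ranges: [-3.1, 3.1], [-0.76, 2.03], [0.27, 2.55], [-1.08, 4.22], [0.17, 2.65], [-2.57, 2.57]. Speed limits (rad/s): [2.79, 2.79, 3.14, 3.14, 3.14, 3.14].

INTERFACE

Orientations are given as [roll, pitch, yaw] about the fixed x, y, z axes, in that order (R = Rz(yaw) Ry(pitch) Rx(roll)).
In Python, from bench import * gives the robot as it stands. The module is installed in compiled form; this text tells all that it offers.
- The arm moves only by the tool apply_moves, never from a script. Its argument "commands" is a list of rows, each a list of 7 numbers: the turn, a rotation vector about the world's x, y, z in rad, then the shift along the world's x, y, z in m, then the opening in per cent of the stroke, from 0 (shut) to 100 (fully open). In form: [[ax, ay, az, x, y, z, jaw], ...]. A call has exactly 5 rows; each row is the pose to reach, as a shift and turn from the pose commanded when the call began; what a row does not reach only later rows make up. A row lasts 1/10 s, in which the tool goes at most 50 mm and 8.59 degrees, less where a joint would pass 70% of its speed; a pose out of reach is approached as far as the arm can. A call with a gripper value outside its range is refused whole. The fingers move at their own pace and stop on an object; the grip force is fixed at half the most. Time passes only in rows, so rows that repeat a pose let the fingers close, or fill a call up. It gives the time, the measured TCP pose, the force, the opening and the grip force at its end, in the units of the state.
- get_obs(): the state, without advancing time (a new reading comes with each control period).
- snapshot(name): name is "side" or "top"; returns a dict with "pixels" (400x640x3 uint8, red, green, blue), "vertical_fov" (degrees; the focal length in pixels is half the picture's height over the tangent of half this angle, whatever the lens; pixels are square), "cx", "cy" (the principal point, pixels), "rvec" (rotation vector, rad) and "tvec" (3), from world to camera coordinates, as OpenCV has them. Camera axes: x right, y down, z forward; pixel columns grow to the right and rows downward; lengths in m; the calibration is good to about 2 mm. A picture is of the moment at which its call begins. There is no depth.
- close_job(): hands the job in; it is judged then, once.
Trained networks look in the newest picture that a camera, given by its name, has taken for a name from the list of things; names that differ only in an ending like _2 or _b are one class to them, and where a whole thing is asked for, a point or a joint stands for the part that bears it (a point fixed in the world has none). Each returns a list of dicts, best first, with "score" (0 to 1); they miss things now and then, are a little off and sometimes report something else, mostly with a low value. They report only what shows in the picture. A call takes as long as a camera call. They do not tell look-alikes from the thing itself.
- masks_of(camera, query): "mask" (400x640 bool, what is visible of it) and "extent" ([left, top, right, bottom] in pixels, round what is visible of it).
- place_of(camera, query): "pixel" ([column, row] in pixels: a listed point, or the origin of a listed thing).
The state is a dict: "time": time; "joint_positions": joint angles; "qvel": joint speeds; "joint_torque": joint torques, N m; "tool_pos": TCP position; "ee_rot": TCP orientation; "wrist_force": force on the tool from outside, world axes, zero at the start; "wrist_torque": the same for the moment, N m; "width": finger opening in m; "finger_force": force on a finger pad.
Only numpy, scipy, OpenCV 4.12 (cv2) and the standard library are available. Lean on these libraries where they do the work, as an engineer would, in place of code of your own. Each camera call takes 0.05 s, during which the arm holds its last target. There are 200 camera calls.

TASK

The next two wooden handle blanks are wanted in the catch tray of the plywood gravity rack. Feed them one after the other: push the rubber-faced pad of the rocking lever all the way down so that its other end lifts the gate and a blank rolls out, let the lever spring back up so that the next blank rolls down to the gate, then push it down once more. Finish with the lever up and the other three blanks still in the rack; use only the pad, touch neither gate nor blanks, and leave the knife, tape roll and jar alone.

Things in the scene. Friction and masses are not known exactly. Their poses are not given: they have to be found in the camera images.
- rack: Plywood gravity rack screwed to the bench (330 x 150 mm base). Origin: on the bench, right under the press pad (within 8 mm); x: level, the way the blanks roll; z: up. The lane (116 mm wide inside, centre line y = -100 mm) falls 0.245 rad towards +x, from x = -62 to a lip at x = 148, then the catch tray, x = 148 to 255, floor about 17 mm above the bench. Apart from the lever the rack lies wholly at y = -26 mm and below; blanks' tops up to 105 mm above the bench.
- rocker (a joint): Rocking lever, a straight steel bar 132 mm long along the rack's +y side. 0: at rest, pad end up, gate shut; 0.60 rad: pad end fully down against its stop, gate wide open (a blank passes from about 0.5). A spring brings it back by itself; the pad needs about 2 N to start and 5 N at the bottom. As it goes down, a blade behind the gate holds back the next blank, so one full push lets out one blank only.
- press_pad (a point): Top centre of the press pad, a flat tab with black ribbed rubber, 36 mm along the rack's x, 46 mm across, at the uphill end of the lever. At rest 119 mm above the bench and tipped 0.30 rad (end away from the pivot up); fully down 69 mm above the bench and tipped 0.30 rad the other way: 50 mm down and about 6 mm towards the rack's -x. It swings about the pivot bolt at rack (85, -26, 84) mm. Site axes parallel to the rack's at rest. Nothing lies under or above it.
- gate (a point): Middle of the lower edge of the gate, a steel blade across the lane at the lever's other end, 100 mm wide, 3 mm thick, moving with the lever. Shut, the edge is 17 mm off the lane floor; open, above the blanks. Axes as for the pad. The gate is not to be touched.
- blank1: Round dark-wood handle blank, 30 mm diameter, 110 mm long (along its y), about 50 g; origin at its centre. The first in line, lying against the gate at the start.
- blank2: The same kind of blank, second in line (centres 30 mm apart along the lane). Origin at its centre.
- blank3: The same, third in line; stays in the rack.
- blank4: The same, fourth in line; stays in the rack.
- blank5: The same, last in line; stays in the rack.
- knife: Loose paring knife lying flat, 210 mm long along its x, black handle 15 mm high; origin on the bench near its middle. Bystander.
- tape: Loose roll of blue masking tape, 92 mm across, 25 mm high; origin at the centre of its underside. Bystander.
- jar: Loose glass jar with a steel lid, 60 mm across, 75 mm high; origin at the centre of its underside. Bystander, beside the tray on the lever's side.
Mind the look-alikes: they are no part of the job. Leave any orange look-alike of the blank2 alone.

How it is judged:
On the way, in this order (a step that is already met when the one before it is completed fails the run):
1. the first blank has rolled through the lifted gate into the tray (x of blank1 in the frame of rack above 0.158 m and z of blank1 in the frame of rack below 0.042 m), for 0.2 s.
2. the second blank has rolled through the lifted gate into the tray (x of blank2 in the frame of rack above 0.158 m and z of blank2 in the frame of rack below 0.042 m), for 0.2 s.
At the end, for the whole second after the job is handed in: The first two blanks lie still in the catch tray, the other three still in the lane uphill of the gate (all below 20 mm/s), and the lever is back up (under 0.05 rad) (all of step 1 and all of step 2 and x of each of blank1, blank2 in the frame of rack below 0.252 m and y of blank1 in the frame of rack between -0.115 and -0.085 m and y of blank2 in the frame of rack between -0.115 and -0.085 m and x of blank3 in the frame of rack between -0.06 and 0.103 m and y of blank3 in the frame of rack between -0.115 and -0.085 m and z of each of blank3, blank4, blank5 in the frame of rack above 0.05 m and x of blank4 in the frame of rack between -0.06 and 0.103 m and y of blank4 in the frame of rack between -0.115 and -0.085 m and x of blank5 in the frame of rack between -0.06 and 0.103 m and y of blank5 in the frame of rack between -0.115 and -0.085 m and value of joint rocker below 0.05 rad and linear speed of each of blank1, blank2, blank3, blank4, blank5 below 0.02 m/s); the robot touches nothing.
It fails at once if the robot touches or lifts a blank (over 0.5 N) (contact force between any of the fingers, the arm and blank1 above 0.5 N or contact force between any of the fingers, the arm and blank2 above 0.5 N or contact force between any of the fingers, the arm and blank3 above 0.5 N or contact force between any of the fingers, the arm and blank4 above 0.5 N or contact force between any of the fingers, the arm and blank5 above 0.5 N).
It fails at once if the robot works the gate itself by hand instead of the pad (over 0.5 N) (contact force between any of the fingers, the arm and rocker_c3 above 0.5 N or contact force between any of the fingers, the arm and rocker_c4 above 0.5 N).
It fails at once if the knife, tape roll or jar is moved more than 20 mm (distance of any of knife, tape, jar from where it was at the start of the episode above 0.02 m).
It fails at once if a blank jumps out of the rack or is lifted (z of any of blank1, blank2, blank3, blank4, blank5 in the frame of rack above 0.13 m or y of any of blank1, blank2, blank3, blank4, blank5 in the frame of rack above -0.08 m).
It also fails if it takes over 38 s, if anything falls off the work surface, if the arm or the gripper's body presses on something with over 40 N, if the wrist force passes 120 N, or if a joint passes its speed limit or range.

## Working session

There is one attempt and no reset: what is moved stays moved. The work goes in short steps, Python scripts to look and compute and a tool call to move; the robot and the scene stay as the last step left them, time stands still between calls to the robot, and variables do not carry over. Pictures are saved under pics/ and viewed, at most 10 in all, crops included, and the job is handed in when it is done.

Besides the shell and the picture viewer there is one more tool, called after "Emit:" by a JSON object that holds its "api" and its "payload". apply_moves: Moves the arm, as the interface text tells. Its arguments: {"type":"object","properties":{"commands":{"type":"array"}},"required":["commands"]}

```bash
mkdir -p pics
cat > h.py <<'E'
from bench import *
import numpy as np, cv2
def cam(s):
    f=200/np.tan(np.radians(s["vertical_fov"])/2)
    K=np.array([[f,0,s["cx"]],[0,f,s["cy"]],[0,0,1.]])
    R=cv2.Rodrigues(np.array(s["rvec"],float))[0]; t=np.array(s["tvec"],float).ravel()
    return K,R,t
def tri(c1,p1,c2,p2):
    P=[c[0]@np.c_[c[1],c[2]] for c in (c1,c2)]
    X=cv2.triangulatePoints(P[0],P[1],np.array(p1,float).reshape(2,1),np.array(p2,float).reshape(2,1)).ravel()
    return X[:3]/X[3]
def proj(c,X): 
    x=c[0]@(c[1]@np.array(X)+c[2]); return x[:2]/x[2]
E
python3 - <<'E'
from h import *
o=get_obs();print(o["time"],o["tool_pos"],o["ee_rot"],o["width"])
C={}
for n in("side","top"):
    s=snapshot(n);C[n]=cam(s);cv2.imwrite(f"pics/{n}0.png",s["pixels"][:,:,::-1])
    print(n,s["vertical_fov"],-C[n][1].T@C[n][2])
P={}
for q in("press_pad","gate","rack","blank1","jar","knife","tape"):
    for n in C:
        r=place_of(n,q);print(q,n,[(np.round(d["pixel"],1),round(d["score"],2)) for d in r[:6]])
        if r:P[q,n]=r[0]["pixel"]
    if (q,"side") in P and (q,"top") in P:print("  X",tri(C["side"],P[q,"side"],C["top"],P[q,"top"]).round(4))
E
```

```text
0.0 [ 0.18262762 -0.51817565  0.1774354 ] [-3.13947433e+00 -1.87536907e-04  3.38761396e-01] 0.09403572787398683
side 51.21777302054697 [ 0.3756507  -0.56919424  0.72939851]
top 51.22102961878995 [ 0.4764871  -0.0676368   1.01622956]
press_pad side [(array([308.2, 150.1]), 0.78)]
press_pad top [(array([269.4, 178.6]), 0.78)]
  X [0.6039 0.0437 0.1097]
gate side [(array([356.2, 142.8]), 0.65)]
gate top [(array([253.2, 125.9]), 0.98)]
  X [0.7424 0.0917 0.0407]
rack side [(array([306.8, 183.3]), 0.68), (array([354.8, 142.1]), 0.62)]
rack top [(array([274.4, 188.2]), 0.67)]
  X [0.5964 0.0434 0.0069]
blank1 side [(array([355.8, 159.3]), 0.75), (array([347.5, 173.4]), 0.74), (array([210.9, 253.1]), 0.73), (array([356.1, 145.2]), 0.68), (array([218.8, 153.9]), 0.68), (array([349.4, 152.7]), 0.66)]
blank1 top [(array([294.7, 145.4]), 0.95), (array([272.5, 135.8]), 0.94), (array([283.7, 233.7]), 0.87), (array([204.1, 248.6]), 0.85), (array([302.4, 149.7]), 0.83), (array([316.3, 289.2]), 0.77)]
  X [ 0.6847 -0.0121  0.1014]
jar side [(array([283.7, 132.5]), 0.73)]
jar top [(array([192.3, 178.6]), 0.96)]
  X [ 0.6165  0.2515 -0.0121]
knife side [(array([365.9, 235.5]), 0.65)]
knife top [(array([346. , 160.3]), 0.71)]
  X [ 0.6671 -0.131  -0.0116]
tape side [(array([299. , 272.4]), 0.55)]
tape top []
```

View pics/side0.png

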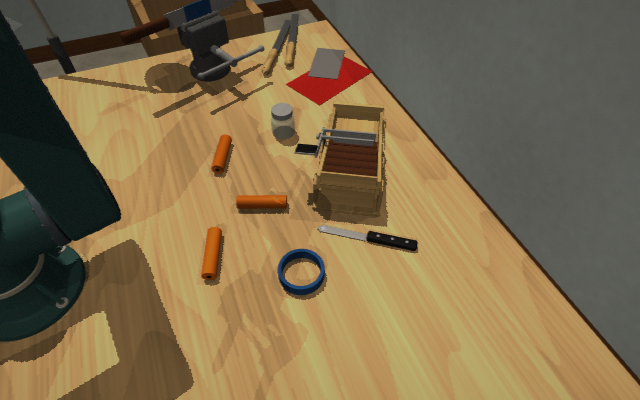

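View pics/top0.png

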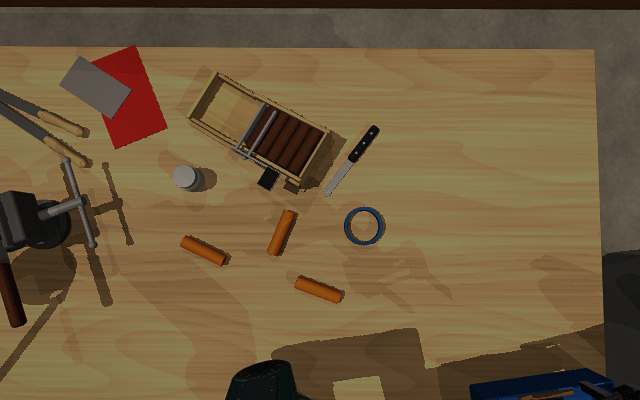

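The side view shows the black pad at (307,149), left of the rack, with the dark blanks in the lane at (350,160). The top view shows the pad at (268,180), the gate near (255,125), and the tray at upper left. The three orange cylinders, at top-view (283,233), (204,250) and (318,289), are look-alikes and stay untouched. There is only one lever pad: black rubber at the uphill end of the steel bar. I'll confirm it in a crop and refine the pose.

Run:
```python
from h import *
def ray(c,p,z):
    d=c[1].T@np.linalg.inv(c[0])@np.array([p[0],p[1],1]);o=-c[1].T@c[2];return o+d*(z-o[2])/d[2]
for n in("side","top"):
    s=snapshot(n);c=cam(s)
    m=masks_of(n,"press_pad")[:2]
    for d in m:
        ys,xs=np.nonzero(d["mask"]);print(n,d["score"],d["extent"],len(xs),xs.mean(),ys.mean(),ray(c,(xs.mean(),ys.mean()),.119).round(4))
    for d in place_of(n,"press_pad")[:1]:print("pt",ray(c,d["pixel"],.119).round(4))
    if n=="top":
        for d in masks_of(n,"rack")[:1]:
            k=cv2.findNonZero(d["mask"].astype(np.uint8));print(cv2.minAreaRect(k))
        # tray-side far wall & lane wall tops from picture, z~.1/.05: edge direction
        for z in(.05,.1):print([ray(c,p,z).round(3) for p in((189,120),(240,147),(217,72),(330,131))])
        crop=s["pixels"][60:210,170:350,::-1]
        cv2.imwrite("pics/crop1.png",cv2.resize(crop,None,fx=4,fy=4,interpolation=cv2.INTER_CUBIC))
```

```text
side 0.9 [297.5, 130.1, 376.3, 153.3] 880 337.38522727272726 139.8806818181818 [0.6725 0.0396 0.119 ]
side 0.6 [324.6, 145.4, 377.8, 155.1] 330 352.2939393939394 149.0151515151515 [0.69   0.0016 0.119 ]
pt [0.6015 0.0409 0.119 ]
top 0.92 [231.6, 105.3, 282.5, 194.4] 1204 258.78820598006644 146.28737541528238 [0.671  0.0675 0.119 ]
pt [0.5981 0.0479 0.119 ]
((255.4450225830078, 135.2313232421875), (141.74771118164062, 83.94635009765625), 30.068584442138672)
[array([0.747, 0.244, 0.05 ]), array([0.684, 0.122, 0.05 ]), array([0.864, 0.18 , 0.05 ]), array([ 0.723, -0.089,  0.05 ])]
[array([0.733, 0.228, 0.1  ]), array([0.673, 0.112, 0.1  ]), array([0.844, 0.168, 0.1  ]), array([ 0.711, -0.088,  0.1  ])]
```

View pics/crop1.png

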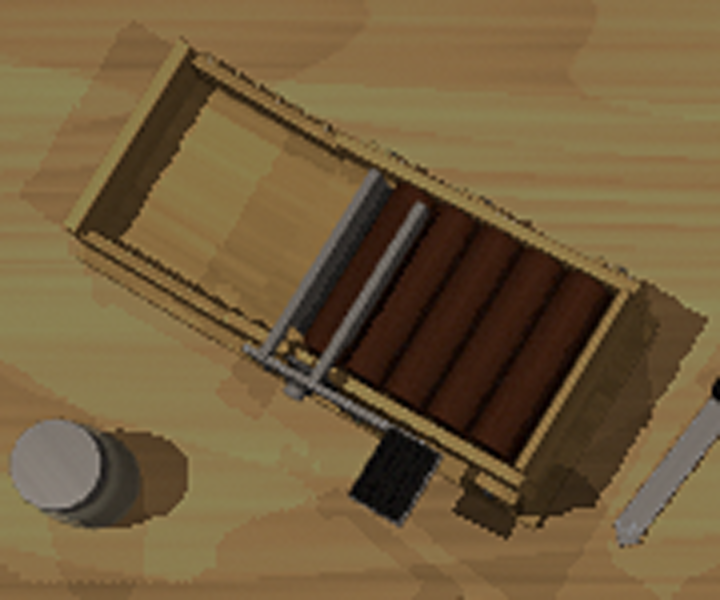

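The crop confirms it: the pad is black ribbed rubber with its centre at crop (396,476), which is pixel (269,179) in the top view. That puts it at about (0.600, 0.045, 0.119) with the rack yaw near 1.07. I'll approach high with the fingers shut and tool y along rack y.

Emit:
{"api": "apply_moves", "payload": {"commands": [[0,0,0.05,0.028,0.038,0.004,0],[0,0,0.1,0.056,0.076,0.008,0],[0,0,0.15,0.084,0.114,0.012,0],[0,0,0.2,0.112,0.152,0.016,0],[0,0,0.25,0.14,0.19,0.02,0]]}}

```text
time: 1.65
tool_pos: [0.3236, -0.3272, 0.1989]
ee_rot: [3.141, -0.0, 0.59]
wrist_force: [1.1, -0.1, -0.1]
width: 0.0578
finger_force: 0.0
```

Emit:
{"api": "apply_moves", "payload": {"commands": [[0,0,0.05,0.028,0.038,0,0],[0,0,0.1,0.056,0.076,0,0],[0,0,0.15,0.084,0.114,0,0],[0,0,0.2,0.112,0.152,0,0],[0,0,0.25,0.14,0.19,0,0]]}}

```text
time: 2.15
tool_pos: [0.4637, -0.137, 0.1989]
ee_rot: [3.141, -0.0, 0.841]
wrist_force: [-0.0, -0.9, -0.3]
width: 0.0176
finger_force: 0.0
```

Emit:
{"api": "apply_moves", "payload": {"commands": [[0,0,0.06,0.033,0.046,0,0],[0,0,0.12,0.066,0.092,0,0],[0,0,0.18,0.099,0.138,-0.01,0],[0,0,0.23,0.132,0.184,-0.03,0],[0,0,0.23,0.132,0.184,-0.04,0]]}}

```text
time: 2.65
tool_pos: [0.5968, 0.0485, 0.1589]
ee_rot: [3.14, -0.002, 1.072]
wrist_force: [-0.1, -0.6, 0.5]
width: 0.0003
finger_force: 0.0
```

Run:
```python
from h import *
o=get_obs();print(o["time"],o["tool_pos"],o["ee_rot"],o["width"],o["wrist_force"])
for n,(a,b,w,h) in {"side":(240,90,160,110),"top":(190,80,160,130)}.items():
    s=snapshot(n);c=cam(s);p=proj(c,o["tool_pos"]);q=proj(c,[.600,.045,.119]);print(n,p,q)
    im=s["pixels"][:,:,::-1].copy();im=cv2.resize(im[b:b+h,a:a+w],None,fx=4,fy=4,interpolation=cv2.INTER_CUBIC)
    for k,col in((p,(0,255,0)),(q,(0,0,255))):cv2.circle(im,tuple(int(v) for v in (k-[a,b])*4),4,col,1)
    cv2.imwrite(f"pics/{n}1.png",im)
```

```text
2.65 [0.59676986 0.04848897 0.15887503] [ 3.13960511e+00 -1.88501471e-03  1.07244332e+00] 0.0002808824901410742 [-0.07914305 -0.55003236  0.53493246]
side [302.57737763 132.14178135] [305.12080545 147.16218927]
top [264.48196812 177.60529637] [268.56014377 178.72072919]
```

View pics/side1.png

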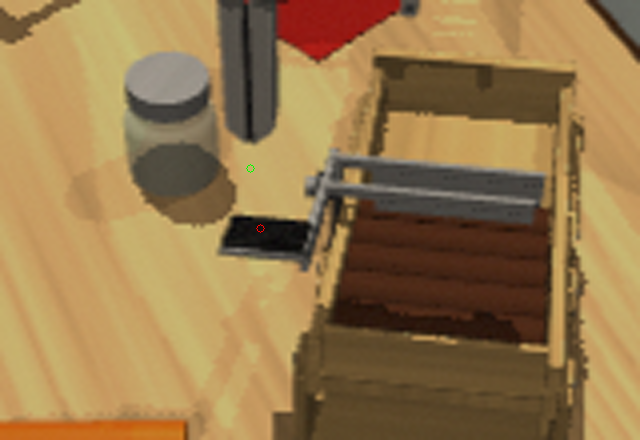

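The side crop shows the shut fingers' tip at (250,140) and the pad centre at (266,236). The projected TCP, the green circle at (250,168), lies below the visible tip, so I'll check the top crop.

View pics/top1.png

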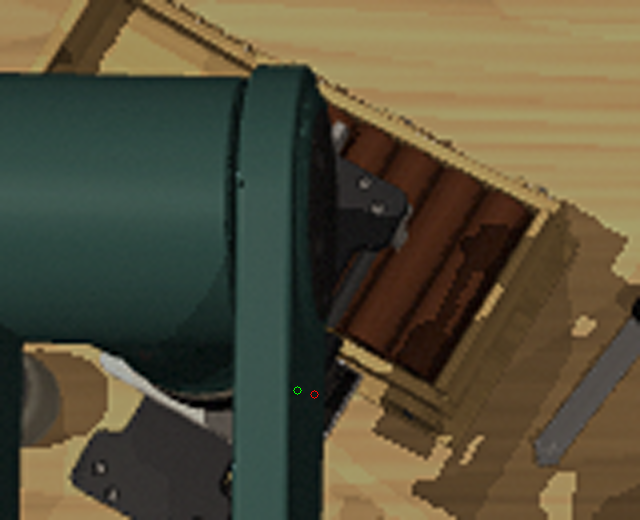

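The arm hides the pad here. The gripper's long side lies along rack y, as intended. Next, whether the side-view tip offset was a timing effect or a real bias.

Run:
```python
from h import *
o=get_obs();print(o["time"],o["tool_pos"],o["joint_positions"])
s=snapshot("side");c=cam(s);a,b,w,h=240,90,160,110
im=s["pixels"][:,:,::-1].copy();im=cv2.resize(im[b:b+h,a:a+w],None,fx=4,fy=4,interpolation=cv2.INTER_CUBIC)
for dz in(0,.01,.02):
  p=proj(c,o["tool_pos"]+[0,0,dz]);print(p);cv2.circle(im,tuple(int(v) for v in (p-[a,b])*4),4,(0,255,0),1)
cv2.imwrite("pics/side2.png",im)
```

```text
2.75 [0.59421664 0.04868445 0.15427647] [-1.39842637e-02  2.01235837e-01  1.29015238e+00  1.03446507e-03
  1.65677759e+00  4.83314270e-01]
[301.44885675 134.11197436]
[301.29994066 130.3734923 ]
[301.14827387 126.5659549 ]
```

View pics/side2.png

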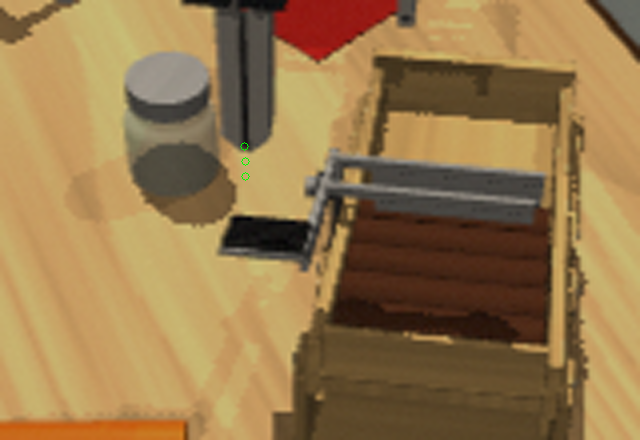

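The tip shows about 18 mm higher than its projection, and the offset persists. I'll descend carefully, using force to find contact.

Emit:
{"api": "apply_moves", "payload": {"commands": [[0,0,0,0,-0.004,-0.005,0],[0,0,0,0,-0.004,-0.01,0],[0,0,0,0,-0.004,-0.015,0],[0,0,0,0,-0.004,-0.02,0],[0,0,0,0,-0.004,-0.02,0]]}}

```text
time: 3.3
tool_pos: [0.5941, 0.0407, 0.1378]
ee_rot: [-3.141, 0.001, 1.068]
wrist_force: [0.1, 0.4, -0.4]
width: 0.0003
finger_force: 0.0
```

Emit:
{"api": "apply_moves", "payload": {"commands": [[0,0,0,0,0,-0.004,0],[0,0,0,0,0,-0.008,0],[0,0,0,0,0,-0.012,0],[0,0,0,0,0,-0.015,0],[0,0,0,0,0,-0.015,0]]}}

```text
time: 3.8
tool_pos: [0.5944, 0.0413, 0.1228]
ee_rot: [-3.14, 0.001, 1.069]
wrist_force: [-0.4, 0.2, -0.6]
width: 0.0005
finger_force: 0.0
```

Run:
```python
from h import *
o=get_obs();print(o["time"],o["tool_pos"],o["wrist_force"])
s=snapshot("side");c=cam(s);a,b,w,h=240,90,160,110
im=s["pixels"][:,:,::-1].copy();im=cv2.resize(im[b:b+h,a:a+w],None,fx=4,fy=4,interpolation=cv2.INTER_CUBIC)
p=proj(c,o["tool_pos"]);print(p)
cv2.imwrite("pics/side3.png",im)
```

```text
3.8 [0.59438125 0.04132279 0.12277102] [-0.3686146   0.15044502 -0.56705939]
[303.22884042 147.65682593]
```

View pics/side3.png

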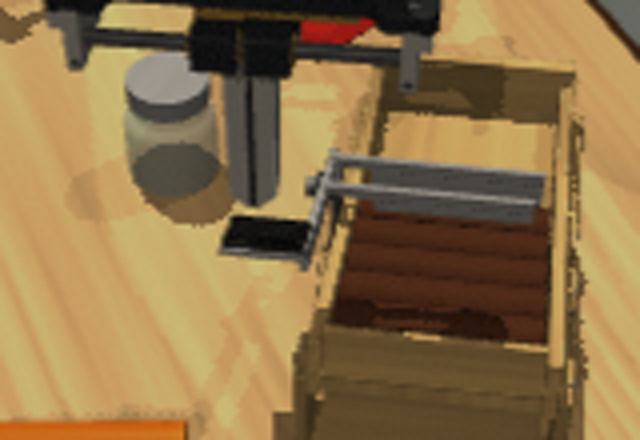

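The tip at crop (253,207) still shows short of the pad, whose centre is at (266,236). It is either higher or further along +x than reported, so I'll feel downwards.

Emit:
{"api": "apply_moves", "payload": {"commands": [[0,0,0,0,0,-0.003,0],[0,0,0,0,0,-0.006,0],[0,0,0,0,0,-0.008,0],[0,0,0,0,0,-0.01,0],[0,0,0,0,0,-0.01,0]]}}

```text
time: 4.35
tool_pos: [0.5945, 0.0413, 0.1131]
ee_rot: [-3.141, 0.0, 1.069]
wrist_force: [0.3, 0.2, 0.5]
width: 0.001
finger_force: 0.0
```

Emit:
{"api": "apply_moves", "payload": {"commands": [[0,0,0,0,0,-0.003,0],[0,0,0,0,0,-0.006,0],[0,0,0,0,0,-0.008,0],[0,0,0,0,0,-0.01,0],[0,0,0,0,0,-0.01,0]]}}

```text
time: 4.85
tool_pos: [0.5945, 0.0413, 0.1031]
ee_rot: [-3.141, 0.0, 1.069]
wrist_force: [1.0, -0.3, 0.2]
width: 0.0007
finger_force: 0.0
```

Run:
```python
from h import *
o=get_obs();print(o["time"],o["tool_pos"],o["wrist_force"])
s=snapshot("side");c=cam(s);a,b,w,h=240,90,160,110
im=s["pixels"][:,:,::-1].copy();im=cv2.resize(im[b:b+h,a:a+w],None,fx=4,fy=4,interpolation=cv2.INTER_CUBIC)
p=proj(c,o["tool_pos"]);print(p)
cv2.imwrite("pics/side4.png",im)
```

```text
4.85 [0.59451703 0.04126172 0.10313205] [ 0.9568019  -0.29770064  0.18963786]
[303.54604548 154.41267136]
```

View pics/side4.png

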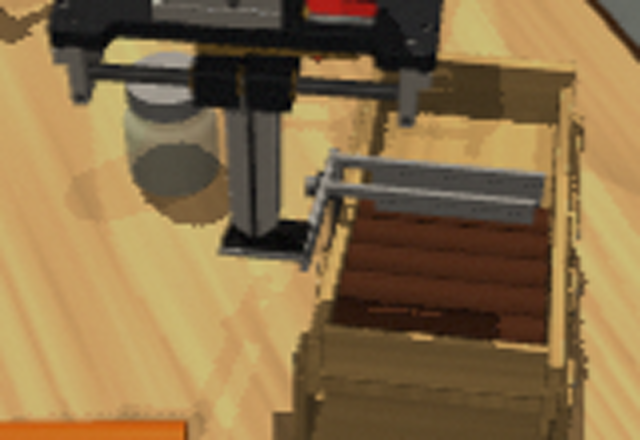

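The tip now sits on the pad at (258,237), centred and slightly outboard. So the real tip is about 15 mm higher than reported, and contact is imminent. Pressing on, watching force.

Emit:
{"api": "apply_moves", "payload": {"commands": [[0,0,0,0,0,-0.004,0],[0,0,0,0,0,-0.008,0],[0,0,0,0,0,-0.012,0],[0,0,0,0,0,-0.016,0],[0,0,0,0,0,-0.02,0]]}}

```text
time: 5.4
tool_pos: [0.5949, 0.0409, 0.0836]
ee_rot: [3.141, 0.0, 1.069]
wrist_force: [-1.2, -1.2, 3.4]
width: 0.0006
finger_force: 1.2
```

Emit:
{"api": "apply_moves", "payload": {"commands": [[0,0,0,-0.001,-0.001,-0.004,0],[0,0,0,-0.001,-0.001,-0.008,0],[0,0,0,-0.001,-0.002,-0.012,0],[0,0,0,-0.001,-0.002,-0.016,0],[0,0,0,-0.001,-0.002,-0.02,0]]}}

```text
time: 5.9
tool_pos: [0.5933, 0.0383, 0.0638]
ee_rot: [-3.142, 0.002, 1.068]
wrist_force: [-3.3, -4.4, 7.3]
width: 0.0008
finger_force: 3.6
```

Emit:
{"api": "apply_moves", "payload": {"commands": [[0,0,0,0,0,-0.002,0],[0,0,0,0,0,-0.004,0],[0,0,0,0,0,-0.006,0],[0,0,0,0,0,-0.007,0],[0,0,0,0,0,-0.008,0]]}}

```text
time: 6.4
tool_pos: [0.5932, 0.0381, 0.0568]
ee_rot: [3.141, 0.002, 1.068]
wrist_force: [-3.8, -3.5, 8.9]
width: 0.0007
finger_force: 5.0
```

Run:
```python
from h import *
o=get_obs();print(o["time"],o["tool_pos"],o["wrist_force"])
s=snapshot("side");c=cam(s);a,b,w,h=240,90,160,110
im=s["pixels"][:,:,::-1].copy();im=cv2.resize(im[b:b+h,a:a+w],None,fx=4,fy=4,interpolation=cv2.INTER_CUBIC)
cv2.imwrite("pics/side5.png",im)
```

```text
6.4 [0.5932338  0.03809237 0.05678809] [-3.79023031 -3.45266882  8.90370737]
```

View pics/side5.png

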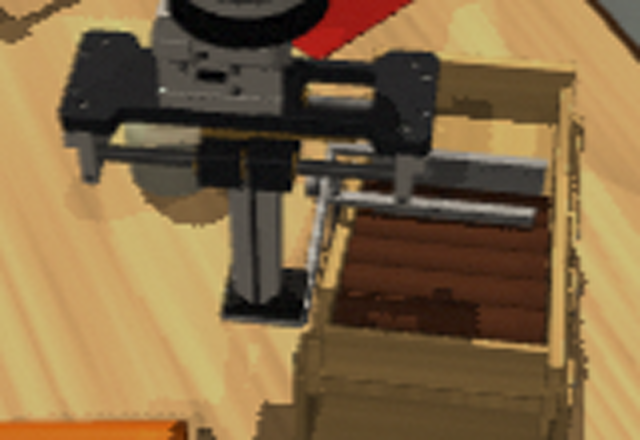

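The pad (265,310 in the crop) is nearly down, and the gate is lifting. I'll continue gently to the stop.

Emit:
{"api": "apply_moves", "payload": {"commands": [[0,0,0,0,0,-0.001,0],[0,0,0,0,0,-0.002,0],[0,0,0,0,0,-0.003,0],[0,0,0,0,0,-0.004,0],[0,0,0,0,0,-0.004,0]]}}

```text
time: 6.95
tool_pos: [0.5933, 0.0382, 0.0532]
ee_rot: [3.141, 0.002, 1.068]
wrist_force: [-4.7, -3.9, 9.4]
width: 0.0002
finger_force: 5.3
```

Run:
```python
from h import *
o=get_obs();print(o["time"],o["tool_pos"],o["wrist_force"])
c={}
for n in("side","top"):
    s=snapshot(n);c=cam(s)
    print(n,[(np.round(d["pixel"]),round(d["score"],2)) for d in place_of(n,"blank1")])
    X=lambda x,y,z:np.array([.6+x*.481-y*.877,.045+x*.877+y*.481,z])
    print("tray area px",proj(c,X(.165,-.1,.03)),proj(c,X(.24,-.1,.03)), "gate",proj(c,X(.11,-.1,.06)))
```

```text
6.95 [0.59333047 0.03817701 0.05316527] [-4.70625445 -3.90989932  9.39597345]
side [(array([349., 163.]), 0.92), (array([260., 199.]), 0.86), (array([218., 157.]), 0.75), (array([353., 157.]), 0.73), (array([352., 154.]), 0.61), (array([210., 251.]), 0.59), (array([353., 137.]), 0.51)]
tray area px [353.84562013 131.28837401] [355.45593729 112.39674366] gate [353.39106836 136.91405291]
top [(array([317., 292.]), 0.94), (array([238., 114.]), 0.93), (array([291., 146.]), 0.7), (array([302., 149.]), 0.64), (array([285., 234.]), 0.56), (array([270., 135.]), 0.51), (array([282., 138.]), 0.48)]
tray area px [234.17852588 114.58469343] [207.31673379  99.71799615] gate [251.94259828 122.13248496]
```

A blank shows at top (238,114), just past the gate and rolling. I'll finish the stroke to the stop.

Emit:
{"api": "apply_moves", "payload": {"commands": [[0,0,0,0,0,-0.001,0],[0,0,0,0,0,-0.002,0],[0,0,0,0,0,-0.003,0],[0,0,0,0,0,-0.004,0],[0,0,0,0,0,-0.004,0]]}}

```text
time: 7.65
tool_pos: [0.5935, 0.0384, 0.0496]
ee_rot: [3.141, 0.001, 1.069]
wrist_force: [-4.7, -3.9, 10.8]
width: 0.0005
finger_force: 6.0
```

Run:
```python
from h import *
o=get_obs();print(o["time"],o["tool_pos"],o["wrist_force"])
for n in("top","top"):
    s=snapshot(n);c=cam(s)
    print(n,[(np.round(d["pixel"]),round(d["score"],2)) for d in place_of(n,"blank1")])
cv2.imwrite("pics/top6.png",cv2.resize(s["pixels"][60:210,170:350,::-1],None,fx=4,fy=4,interpolation=cv2.INTER_CUBIC))
```

```text
7.65 [0.59352012 0.03835987 0.04956209] [-4.7470761  -3.94554783 10.83342908]
top [(array([301., 151.]), 0.97), (array([318., 288.]), 0.75), (array([207.,  99.]), 0.71), (array([277., 138.]), 0.64), (array([295., 147.]), 0.61), (array([272., 135.]), 0.56), (array([282., 233.]), 0.45)]
top [(array([318., 290.]), 0.98), (array([298., 149.]), 0.92), (array([209.,  99.]), 0.56), (array([291., 146.]), 0.53), (array([281., 232.]), 0.51)]
```

View pics/top6.png

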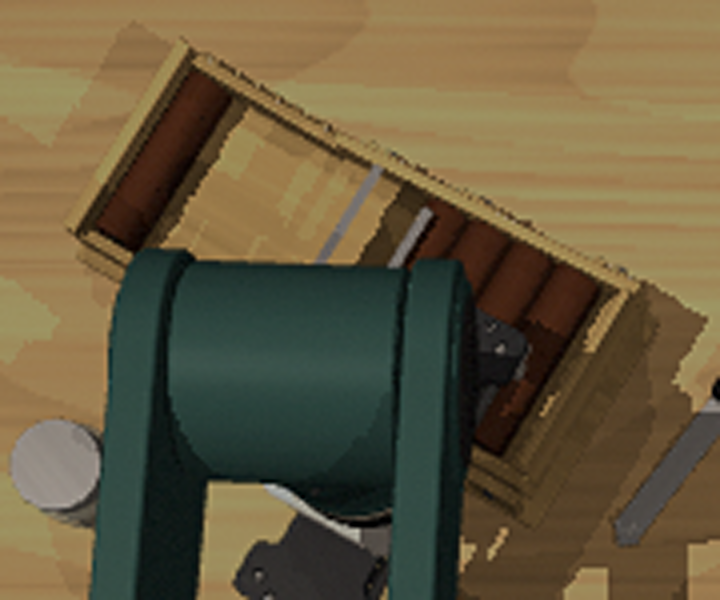

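Blank 1 lies at the tray's far wall, at crop (165,150), and the blade holds the other four in the lane. Next I'll let the lever up completely.

Emit:
{"api": "apply_moves", "payload": {"commands": [[0,0,0,0,0,0.012,0],[0,0,0,0.001,0.001,0.024,0],[0,0,0,0.001,0.001,0.036,0],[0,0,0,0.001,0.002,0.05,0],[0,0,0,0.001,0.002,0.066,0]]}}

```text
time: 8.35
tool_pos: [0.5943, 0.042, 0.1134]
ee_rot: [-3.14, 0.0, 1.069]
wrist_force: [-0.3, -0.2, -0.2]
width: 0.0003
finger_force: 0.0
```

Emit:
{"api": "apply_moves", "payload": {"commands": [[0,0,0,0,0,0,0],[0,0,0,0,0,0,0],[0,0,0,0,0,0,0],[0,0,0,0,0,0,0],[0,0,0,0,0,0,0]]}}

```text
time: 8.85
tool_pos: [0.5943, 0.0413, 0.1126]
ee_rot: [-3.14, 0.001, 1.069]
wrist_force: [-0.3, -0.1, 0.8]
width: 0.0003
finger_force: 0.0
```

Emit:
{"api": "apply_moves", "payload": {"commands": [[0,0,0,0,0,0,0],[0,0,0,0,0,0,0],[0,0,0,0,0,0,0],[0,0,0,0,0,0,0],[0,0,0,0,0,0,0]]}}

```text
time: 9.35
tool_pos: [0.5948, 0.0412, 0.1137]
ee_rot: [3.141, -0.0, 1.069]
wrist_force: [0.5, -0.7, -0.2]
width: 0.0009
finger_force: 0.0
```

Run:
```python
from h import *
o=get_obs();print(o["time"],o["tool_pos"],o["wrist_force"])
a=snapshot("top")["pixels"];b=snapshot("side")["pixels"]
f=lambda i:cv2.resize(i[...,::-1],None,fx=3,fy=3,interpolation=cv2.INTER_CUBIC)
cv2.imwrite("pics/both7.png",np.hstack([f(a[60:190,180:310]),f(b[90:220,265:395])]))
```

```text
9.35 [0.59480743 0.04122019 0.11366493] [ 0.46942307 -0.69517768 -0.18862195]
```

View pics/both7.png

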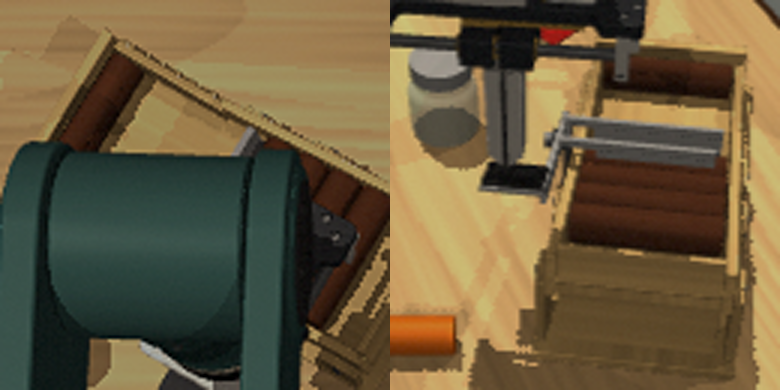

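The lever is up, blank 1 is in the tray, and the four others have rolled down to the gate. That picture took me past the ten allowed (it was the 11th), so from here I use numbers only. Second push.

Emit:
{"api": "apply_moves", "payload": {"commands": [[0,0,0,0,0,-0.005,0],[0,0,0,0,0,-0.01,0],[0,0,0,0,0,-0.016,0],[0,0,0,0,0,-0.021,0],[0,0,0,0,0,-0.026,0]]}}

```text
time: 9.95
tool_pos: [0.5947, 0.0409, 0.0874]
ee_rot: [3.141, 0.001, 1.069]
wrist_force: [-0.5, -1.0, 2.8]
width: 0.0007
finger_force: 1.1
```

Emit:
{"api": "apply_moves", "payload": {"commands": [[0,0,0,-0.001,-0.001,-0.005,0],[0,0,0,-0.001,-0.001,-0.01,0],[0,0,0,-0.001,-0.002,-0.015,0],[0,0,0,-0.001,-0.002,-0.02,0],[0,0,0,-0.001,-0.002,-0.025,0]]}}

```text
time: 10.45
tool_pos: [0.5932, 0.0382, 0.0628]
ee_rot: [-3.142, 0.002, 1.068]
wrist_force: [-4.3, -4.7, 6.9]
width: 0.0006
finger_force: 3.8
```

Emit:
{"api": "apply_moves", "payload": {"commands": [[0,0,0,0,0,-0.004,0],[0,0,0,0,0,-0.008,0],[0,0,0,0,0,-0.011,0],[0,0,0,0,0,-0.013,0],[0,0,0,0,0,-0.015,0]]}}

```text
time: 10.95
tool_pos: [0.5935, 0.0383, 0.0495]
ee_rot: [3.141, 0.001, 1.069]
wrist_force: [-6.5, -3.3, 12.5]
width: 0.0005
finger_force: 6.5
```

Emit:
{"api": "apply_moves", "payload": {"commands": [[0,0,0,0,0,0,0],[0,0,0,0,0,0,0],[0,0,0,0,0,0,0],[0,0,0,0,0,0,0],[0,0,0,0,0,0,0]]}}

```text
time: 11.45
tool_pos: [0.5935, 0.0383, 0.0493]
ee_rot: [3.141, 0.002, 1.069]
wrist_force: [-4.7, -3.9, 10.2]
width: 0.0003
finger_force: 5.7
```

```bash
cat > chk.py <<'E'
from h import *
o=get_obs();print(o["time"],o["tool_pos"],o["wrist_force"])
for n in("top","side"):
    s=snapshot(n);c=cam(s)
    X=lambda x,y,z:np.array([.6+x*.481-y*.877,.045+x*.877+y*.481,z])
    # darkness profile along lane (far half y=-.13 visible), rack x 0..250
    P=s["pixels"].astype(int)
    for y in(-.13,-.1):
        r=[]
        for x in range(-60,256,6):
            z=.03 if x>148 else .04+.25*(.148-x/1000)
            u,v=proj(c,X(x/1000,y,z)).round().astype(int);r.append("%d:%s"%(x,"/".join(map(str,P[v,u]))))
        print(n,y," ".join(r))
    print(n,[(np.round(d["pixel"]).tolist(),round(d["score"],2)) for d in place_of(n,"blank1")])
E
python3 chk.py
```

```text
11.45 [0.59345266 0.03829848 0.04931893] [-4.7072289  -3.92870304 10.19060703]
top -0.13 -60:70/52/29 -54:160/128/78 -48:158/125/77 -42:156/123/73 -36:156/123/73 -30:157/123/74 -24:159/126/76 -18:60/44/27 -12:33/15/6 -6:54/27/15 0:63/31/17 6:64/34/17 12:61/31/18 18:31/14/4 24:52/28/16 30:65/34/17 36:67/32/18 42:51/30/20 48:30/18/13 54:52/25/11 60:66/35/21 66:22/7/1 72:125/119/114 78:77/58/30 84:79/61/34 90:62/47/28 96:161/129/77 102:157/124/74 108:158/125/73 114:118/113/109 120:157/124/73 126:157/134/81 132:157/134/81 138:157/123/75 144:156/138/84 150:157/137/83 156:157/137/83 162:156/123/75 168:157/124/75 174:160/128/78 180:59/46/27 186:64/50/27 192:27/11/2 198:49/25/14 204:66/34/17 210:71/37/20 216:57/28/16 222:23/8/5 228:51/25/14 234:68/34/19 240:73/38/20 246:54/27/15 252:72/53/29
top -0.1 -60:75/57/33 -54:85/65/38 -48:72/54/32 -42:73/55/30 -36:75/55/31 -30:73/55/32 -24:76/61/40 -18:39/37/36 -12:39/38/37 -6:41/40/39 0:41/39/39 6:44/41/41 12:12/13/12 18:18/14/13 24:21/35/33 30:44/67/63 36:42/65/59 42:39/62/55 48:39/61/56 54:38/59/54 60:18/31/28 66:36/56/50 72:33/53/46 78:29/47/43 8
[... 1458 characters left out ...]
/22 30:75/41/23 36:65/35/20 42:63/35/19 48:71/37/21 54:77/42/23 60:76/41/24 66:58/30/15 72:74/39/23 78:77/43/24 84:73/41/21 90:59/49/44 96:57/55/51 102:165/158/148 108:169/162/151 114:189/147/86 120:184/143/83 126:185/144/83 132:185/145/84 138:87/74/54 144:49/46/44 150:87/74/54 156:49/46/44 162:47/46/43 168:47/44/43 174:114/109/103 180:116/109/101 186:34/25/21 192:26/15/6 198:35/19/13 204:43/22/10 210:53/28/15 216:71/36/20 222:76/42/25 228:49/27/16 234:55/30/18 240:80/44/26 246:84/47/28 252:83/44/26
side [([218.0, 156.0], 0.9), ([348.0, 163.0], 0.88), ([261.0, 202.0], 0.81), ([211.0, 250.0], 0.8), ([359.0, 115.0], 0.72), ([351.0, 156.0], 0.67), ([354.0, 123.0], 0.63), ([352.0, 151.0], 0.62)]
```

The numbers show two blanks in the tray (x about 192–222 and 222–250) and three held in the lane (x about −15 to 66). Releasing and retreating upwards.

Emit:
{"api": "apply_moves", "payload": {"commands": [[0,0,0,0,0,0.012,0],[0,0,0,0.001,0.001,0.024,0],[0,0,0,0.001,0.001,0.036,0],[0,0,0,0.001,0.002,0.05,0],[0,0,0,0.001,0.002,0.066,0]]}}

```text
time: 12.15
tool_pos: [0.5944, 0.042, 0.1135]
ee_rot: [-3.14, -0.0, 1.069]
wrist_force: [-0.5, -0.2, 0.2]
width: 0.0006
finger_force: 0.0
```

Emit:
{"api": "apply_moves", "payload": {"commands": [[0,0,0,0,0,0.02,0],[0,0,0,0,0,0.04,0],[0,0,0,0,0,0.07,0],[0,0,0,-0.02,0,0.1,0],[0,0,0,-0.04,0,0.12,0]]}}

```text
time: 12.65
tool_pos: [0.555, 0.0417, 0.2355]
ee_rot: [3.14, -0.001, 1.069]
wrist_force: [0.4, 0.2, -0.1]
width: 0.0002
finger_force: 0.0
```

Emit:
{"api": "apply_moves", "payload": {"commands": [[0,0,0,-0.03,0,0,0],[0,0,0,-0.06,0,0,0],[0,0,0,-0.09,0,0,0],[0,0,0,-0.12,0,0,0],[0,0,0,-0.12,0,0,0]]}}

```text
time: 13.15
tool_pos: [0.4325, 0.0419, 0.2344]
ee_rot: [3.141, -0.001, 1.07]
wrist_force: [-0.1, 0.4, 0.5]
width: -0.0001
finger_force: 0.0
```

Emit:
{"api": "apply_moves", "payload": {"commands": [[0,0,0,0,0,0,0],[0,0,0,0,0,0,0],[0,0,0,0,0,0,0],[0,0,0,0,0,0,0],[0,0,0,0,0,0,0]]}}

```text
time: 13.65
tool_pos: [0.4352, 0.0412, 0.2333]
ee_rot: [-3.141, 0.0, 1.069]
wrist_force: [-0.5, 0.3, 0.8]
width: 0.0006
finger_force: 0.0
```

```bash
python3 chk.py | cut -c1-900
python3 - <<'E'
from h import *
c=[];p=[]
for n in("side","top"):
    c.append(cam(snapshot(n)));r=place_of(n,"press_pad");p.append(r[0]["pixel"]);print(r[0])
print(tri(c[0],p[0],c[1],p[1]))
E
```

```text
13.65 [0.43518999 0.04120954 0.23327153] [-0.48074371  0.25939925  0.80759002]
top -0.13 -60:68/52/28 -54:158/125/76 -48:155/122/74 -42:154/122/71 -36:154/122/72 -30:154/121/72 -24:154/122/74 -18:155/123/73 -12:155/122/74 -6:156/133/82 0:92/70/40 6:81/61/36 12:34/13/5 18:52/25/15 24:65/32/17 30:70/37/20 36:56/29/15 42:36/16/7 48:55/27/15 54:64/35/21 60:71/37/21 66:55/27/10 72:51/45/41 78:127/121/115 84:61/30/14 90:64/33/15 96:51/23/12 102:35/33/30 108:56/52/49 114:126/119/112 120:155/123/72 126:153/122/73 132:154/123/74 138:154/122/72 144:155/123/74 150:154/121/72 156:155/123/74 162:154/123/74 168:154/122/74 174:158/140/85 180:77/58/32 186:86/67/40 192:27/10/5 198:48/25/15 204:64/32/16 210:70/38/21 216:57/27/14 222:23/10/5 228:50/25/14 234:66/35/18 240:72/38/24 246:50/22/11 252:71/53/29
top -0.1 -60:71/54/29 -54:154/123/73 -48:146/115/69 -42:147/117/70 -36:147/115/70 -30:148/117/70 -24:148/118/71 -18:147/117/69 -12:149/118/71 -6:155/127/76 0:161/132/79 6:74/56/31 12:34/18/10 18:46/24/13 24:67/36/21 30:72/37/19 36:63/32/18 42:26/10/6 48:48/21/11 54:66/33/17 60:69/37/19 66:18/7/2 72:57
[... 1624 characters left out ...]
0:70/46/32 96:69/66/62 102:71/68/65 108:64/61/57 114:99/95/89 120:127/121/113 126:72/69/64 132:65/63/59 138:70/67/63 144:64/62/59 150:70/67/63 156:64/62/59 162:86/82/77 168:140/134/125 174:86/67/37 180:25/14/8 186:28/14/7 192:36/19/7 198:43/22/13 204:52/27/14 210:62/33/17 216:76/40/24 222:76/40/19 228:43/21/9 234:52/29/16 240:72/38/20 246:78/41/23 252:78/42/25
side [([219.0, 156.0], 0.94), ([356.0, 115.0], 0.79), ([353.0, 154.0], 0.73), ([213.0, 251.0], 0.71), ([356.0, 146.0], 0.66), ([259.0, 201.0], 0.64), ([351.0, 122.0], 0.63), ([348.0, 158.0], 0.6), ([306.0, 184.0], 0.43)]
{'pixel': [354.0, 124.6], 'score': 0.55}
{'pixel': [270.2, 180.3], 'score': 0.84}
[0.63528491 0.00979274 0.19705703]
```

The gate is shut again, three blanks lie against it, two are in the tray, and the arm is clear. Handing in.

```bash
python3 -c "
from bench import *
print(close_job())"
```

```text
the job is handed in; nothing more can be done
None
```

I fed two blanks into the catch tray with two full pad presses; the last images showed the lever back up and the other three blanks waiting at the shut gate. The job was handed in at about 14 s with no verdict returned, and I viewed 11 pictures, one over the limit of 10.

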